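Load the stray cup and slide the tray over the sill into its bay

ROBOT

A 6-joint arm with a two-finger parallel gripper is mounted at the origin on the work surface. World frame = base frame: x ahead of the robot, y to its left, z up, the work surface at z = 0. Lengths are in m, angles in degrees, forces in N, time in s.
With the tool pointing down it reaches from about 0.4 to 0.825 m from the base axis. Payload 7 kg.
Tool frame: the origin (TCP) lies between the finger pads; the fingertips stand 14 mm ahead of it and the grasp point (between the pads) lies 5 mm behind it; z points along the fingers, y is the line along which they close (so a half turn about z gives the same grasp; the last joint's range is limited). The gripper opens to 88 mm and grips with 3 to 60 N. Pads are 19 mm wide; open, the fingers measure 130 mm over their backs; the gripper's body (78 mm by 193 mm) begins 47 mm behind the grasp point.
Start: joints at [92.882, 20.546, 0.682, 0, -70.136, -16.507], TCP at [0.159, 0.656, 0.208] pointing down, gripper open.
Joint ranges: [-176.03, 176.03], [-82.01, 121.73], [-58.28, 71.71], [-173.87, 95.51], [-174.79, -0.11], [-173.66, 173.66]. Speed limits (degrees/s): [136.94, 136.94, 172.46, 180, 180, 180].

INTERFACE

Orientations are given as [roll, pitch, yaw] about the fixed x, y, z axes, in that order (R = Rz(yaw) Ry(pitch) Rx(roll)).
In Python, from plant import status, cams, job gives the robot as it stands. The module is installed in compiled form; this text tells all that it offers.
- The arm moves only by the tool step_arm, never from a script. Its arguments are lists of equal length, an entry for each row: "xyz": the shift along the tool's x, y, z each as a share of 20 cm, from -1 to 1, a list of three; "yaw": the turn about the tool's z as a share of 360 degrees, from -1 to 1; "claw": the closure, from -1 (fully open) to 1 (shut). A call has 1 to 20 rows; each row is the pose to reach, as a shift and turn from the pose commanded when the call began, along the tool's axes at that moment, turning the shorter way round; what a row does not reach only later rows make up. A row lasts 1/12 s, in which the tool goes at most 41.7 mm and 7.16 degrees, less where a joint would pass 70% of its speed; a pose out of reach is approached as far as the arm can. A call with a number of a shift or a turn outside -1 to 1 is refused whole. A call with a gripper value outside its range is refused whole. The fingers move at their own pace and stop on an object; "grip_force" is the grip in N (left out, the last holds). Time passes only in rows, so rows that repeat a pose let the fingers close. It gives the time, the measured TCP pose, the force, the opening and the grip force at its end, in the units of the state.
- status.get_state(): the state, without advancing time (a new reading comes with each control period).
- cams.capture(name): name is "side" or "top" or "wrist"; returns (picture, depth): 420x560x3 uint8, blue, green, red; 420x560 float32, m along the optical axis (not along the pixel's ray), 0 where there is no reading.
- cams.calibration(name): a dict with "mtx" (3x3 intrinsics, pixels), "camera_from_world" (4x4, takes a point from world to camera coordinates); the wrist camera has in their place "T_tool_cam" (4x4, takes a point from camera to tool coordinates, whose origin is the TCP and whose axes are the flange's). Camera axes: x right, y down, z forward; pixel columns grow to the right and rows downward; lengths in m; the calibration is good to about 2 mm. The wrist camera is an equidistant fisheye: a pixel r from the principal point sees the ray r / f radians off the axis. A picture is of the moment at which its call begins: read the wrist's pose just before it. calibration takes no time and is no camera call.
- job.close_job(): hands the job in; it is judged then, once.
The state is a dict: "time_s": time; "joints": joint angles; "qd": joint speeds; "joint_torque": joint torques, N m; "tcp_pos": TCP position; "eef_rot": TCP orientation; "contact_force": force on the tool from outside, world axes, zero at the start; "moment": the same for the moment, N m; "gripper_width": finger opening in m; "gripper_force": force on a finger pad.
Only numpy, scipy, OpenCV 4.12 (cv2) and the standard library are available. Lean on these libraries where they do the work, as an engineer would, in place of code of your own. Each camera call takes 0.05 s, during which the arm holds its last target. There are 200 camera calls.

TASK

Put the white cup tray away in the empty storage bay. First take out the glass cup that was left standing in that bay and stand it in the tray's empty back cell; then slide the tray up to the bay, lift its front edge onto the raised sill and let go of it there with its back edge still down on the table, and push it in from its other end until it sits flat and fully home against the back stop. Slide the tray rather than carry it through the air, keep both cups standing in their cells, leave the other things where they are, and let go at the end.

Things in the scene. Friction and masses are not known exactly. Their poses are not given: they have to be found in the camera images.
- tray: loose white slotted tray outside the bays, one cup in it: 200 long (x) x 100 wide (y), walls 40 high, 4 thick, floor 4, about 0.4 kg (varies). Origin: centre of its underside. +x: its front end, within 27 degrees of the bays' direction at the start. Ribs 16 high, 4 thick across at x = -58, 0, 58 make a front cell (middle x = 29) and an empty back cell (middle x = -29). A handle bar on each end.
- tray_front_bar (a point): middle of the front handle bar, 94 ahead of and 60 above the tray's origin; axes as the tray. A round bar 10 in diameter along y, 76 between its post centres, right above the end wall with 15 free between bar and wall top, 38 or more free from bar to cup. Pinched across (along the tray's x) from above, it can swivel between the fingers as the tray tilts.
- tray_back_bar (a point): middle of the back handle bar, 94 behind and 60 above the tray's origin; axes as the tray; made like the front bar, as far from its cup
- tray_front_edge (a point): middle of the bottom edge of the tray's front end, 100 ahead of the tray's origin
- tray_back_edge (a point): middle of the bottom edge of the tray's back end, 100 behind the tray's origin
- bay: the bay without a tray, dark steel, fixed. Origin: on the table below the middle of the sill's front edge. x points into the bay (about world +y), y to its left, z up. Deck 18 above the table, 126 wide, from x = 0 to the back stop's face at x = 215 (stop 50 tall). Guide rails 20 tall from x = 50 to the stop, inner faces at y = -57 and 57. A tray fully home is at x = 115, y = 0, z = 18.
- bay_sill (a point): middle of the top front edge of the empty bay's sill, 18 above the table; axes as the bay. Above the bay a clear plastic roof, underside 120 and top 125 above the table, covers bay x = 135 to 225 on thin posts; nothing is overhead from bay x = 0 to 135.
- full_bay: the neighbouring bay of the same make and sizes (origin and axes likewise), fixed, already filled with a fixed tray and cups. To be left alone. The empty bay may be the nearer or the farther of the two.
- cup_a: loose glass cup standing mouth down in the front cell of the tray, in the middle of it along the tray, anywhere across; made like cup_b
- cup_b: the stray loose glass cup, standing mouth down on the deck of the empty bay just behind the sill. 80 high, 0.06 kg; glass bell 44 in diameter, narrowing from 26 up to 48 above its foot; above that an upright black rubber neck, 20 in diameter, from 48 to 74, to grip it by. Origin: centre of its underside, z up. It belongs in the tray's empty back cell (4 above the tray's underside).
- bottle: slim amber bottle, 36 diameter, 130 tall, standing on the table in front of the gap between the two bays; origin: centre of its underside. Bystander. A tray drawn straight along the empty bay's centre line passes it with about 7 mm or more to spare.
- spare_cup: another glass cup of the same make, standing on the table beside the bays; origin: centre of its underside. Bystander, stays there.
- jar: wide jar, 64 diameter, 90 tall; origin: centre of its underside. Bystander.
- dish: steel bowl, 100 diameter, 40 tall; origin: centre of its underside. Bystander.
- carton: cardboard carton, 110 (x) x 70 (y) x 60 tall; origin: centre of its underside. Bystander.
- lotion: white lotion bottle, 52 diameter, 150 tall; origin: centre of its underside. Bystander.
Things that resemble listed ones, but are neither listed nor needed, are in the scene too. Leave any orange or red look-alike of the cup_b alone.

How it is judged (in metres and radians):
On the way, in this order (a step that is already met when the one before it is completed fails the run):
1. the stray cup stands upright on the floor of the tray's back cell, let go (angle between cup_b's own z axis and vertical below 0.3 rad and z of cup_b in the frame of tray between -0.003 and 0.01 m and x of cup_b in the frame of tray between -0.056 and -0.002 m and y of cup_b in the frame of tray between -0.045 and 0.045 m and contact force between the fingers and cup_b below 0.1 N), for 0.2 s.
2. the tray's front edge is set down over the sill of the empty bay (3 to 90 mm past its edge) with its back edge still on the table, and the fingers have let go of it (x of tray_front_edge in the frame of bay between 0.003 and 0.09 m and y of tray_front_edge in the frame of bay between -0.03 and 0.03 m and height (world z) of tray_front_edge between 0.014 and 0.045 m and height (world z) of tray_back_edge below 0.007 m and contact force between tray and bay above 0.3 N and contact force between the fingers and tray below 0.1 N), for 0.2 s.
At the end, for the whole second after the job is handed in: The tray lies flat on the deck of the empty bay (within 4 mm of deck height, tilt under 0.03 rad), its front face within 8 mm of the back stop, between the guide rails, at rest and released, both glass cups standing upright on its floor, one in each cell (cup_a front, cup_b back) (x of tray in the frame of bay between 0.107 and 0.12 m and y of tray in the frame of bay between -0.012 and 0.012 m and z of tray in the frame of bay between 0.014 and 0.022 m and angle between tray's own z axis and vertical below 0.03 rad and angle between the x axis of tray and the x axis of bay, either way round below 0.09 rad and linear speed of tray below 0.02 m/s and contact force between the fingers and tray below 0.1 N and angle between each of cup_a, cup_b's own z axis and vertical below 0.3 rad and z of cup_a in the frame of tray between -0.003 and 0.01 m and x of cup_a in the frame of tray between 0.002 and 0.056 m and y of cup_a in the frame of tray between -0.045 and 0.045 m and z of cup_b in the frame of tray between -0.003 and 0.01 m and x of cup_b in the frame of tray between -0.056 and -0.002 m and y of cup_b in the frame of tray between -0.045 and 0.045 m); the robot touches nothing.
It fails at once if a bystander is moved more than 25 mm or tipped over (distance of any of bottle, spare_cup, jar, dish, carton, lotion from where it was at the start of the episode above 0.025 m or angle between any of bottle, spare_cup, jar, dish, carton, lotion's own z axis and vertical above 0.5 rad).
It fails at once if a glass cup tips over (more than 0.6 rad) (angle between any of cup_a, cup_b's own z axis and vertical above 0.6 rad).
It fails at once if the tray is carried through the air (both its end edges more than 50 mm above the table) (height (world z) of each of tray_front_edge, tray_back_edge above 0.05 m).
It also fails if it takes over 72 s, if anything falls off the work surface, if the arm or the gripper's body presses on something with over 40 N, if the wrist force passes 120 N, or if a joint passes its speed limit or range.

## Working session

There is one attempt and no reset: what is moved stays moved. The work goes in short steps, Python scripts to look and compute and a tool call to move; the robot and the scene stay as the last step left them, time stands still between calls to the robot, and variables do not carry over. Pictures are saved under pics/ and viewed, at most 10 in all, crops included, and the job is handed in when it is done.

Besides the shell and the picture viewer there is one more tool, called as a command line: name --pt "numbers of a row" for each row, then --argument value for the rest. step_arm: Moves the arm, as the interface text tells. Shift numbers are shares of 20 cm and turn numbers shares of 360 degrees, none past 1 either way. Its arguments: {"type":"object","properties":{"xyz":{"type":"array"},"yaw":{"type":"array"},"claw":{"type":"array"},"grip_force":{"type":"number"}},"required":["xyz","yaw","claw"]}

```bash
mkdir -p pics; cat > h.py <<'E'
import numpy as np, cv2
from plant import status, cams, job
from scipy.spatial.transform import Rotation as R
def cloud(name):
    im,d=cams.capture(name); c=cams.calibration(name); K=c["mtx"]; T=np.linalg.inv(c["camera_from_world"])
    v,u=np.mgrid[:420,:560]; p=np.stack([(u-K[0][2])/K[0][0]*d,(v-K[1][2])/K[1][1]*d,d],-1)
    return im,d,p@T[:3,:3].T+T[:3,3]
E
python3 - <<'E'
from h import *
for n in("top","side"):
    im,d,P=cloud(n); np.savez(n+".npz",im=im,d=d,P=P); cv2.imwrite(f"pics/{n}.png",im)
    print(n,[P[v,u].round(3).tolist() for v,u in((5,5),(5,555),(415,5),(415,555),(210,280))])
print(status.get_state())
E
```

```text
top [[1.277, 0.788, -0.216], [1.734, -1.381, -0.75], [0.102, 0.467, -0.001], [0.133, -0.742, -0.001], [0.576, -0.126, 0.004]]
side [[-0.168, 1.39, 0.158], [1.957, 0.462, 0.205], [-0.118, -0.408, -0.001], [1.371, -0.663, -0.742], [0.535, -0.143, 0.075]]
{'time_s': 0.1, 'joints': array([ 9.28857717e+01,  2.05865274e+01,  6.40616705e-01, -1.66648741e-02,
       -7.01353516e+01, -1.65077395e+01]), 'qd': array([-0.03811074, -0.10734945,  0.06467612,  0.01426869, -0.02443592,
       -0.06406312]), 'joint_torque': array([-9.26468019e-04, -5.84162450e+01,  2.93751365e+01,  7.01555058e+00,
        1.02144544e-02, -5.18152433e-05]), 'tcp_pos': array([0.15888806, 0.65557533, 0.20704094]), 'eef_rot': array([ 1.79917635e+02, -8.07093804e-03, -1.36276357e+01]), 'contact_force': array([-0.98327021,  0.56856258,  0.67904136]), 'moment': array([-0.00291674,  0.00372932,  0.01748635]), 'gripper_force': 0.0, 'gripper_width': 0.08716569797750569}
```

View pics/top.png

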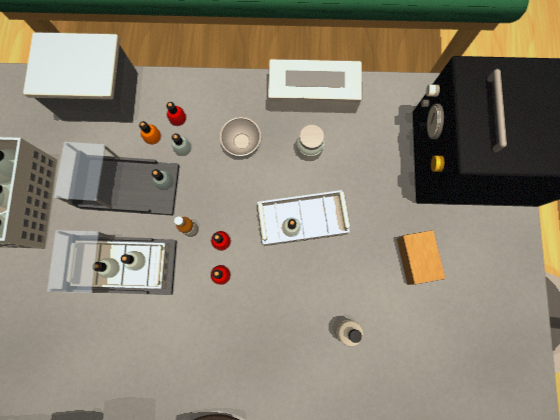

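View pics/side.png

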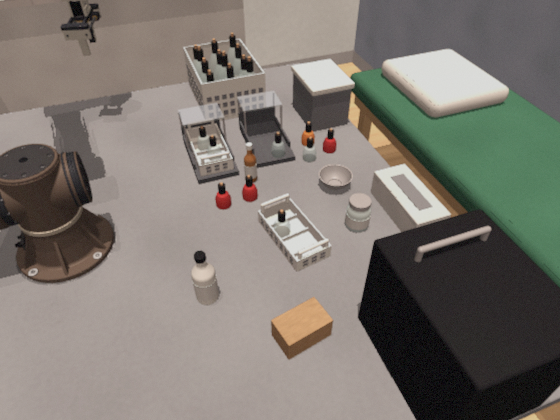

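The top view shows the empty bay at the upper left, with its sill edge around column 178, rows 163-213, and cup_b at (160,177). The tray is at (303,217) with cup_a at (291,226). The full bay is below the empty one, the bottle is at (185,225), and the red decoys are at (221,240) and (221,275).

```bash
python3 - <<'E'
from h import *
t=np.load("top.npz"); im,P,d=t["im"],t["P"],t["d"]
c=cams.calibration("top");print(c["mtx"]);T=np.linalg.inv(c["camera_from_world"]);print("cam",T[:3,3])
Z=P[...,2]
# tray: bright & height 30-45mm = wall tops
v,u=np.mgrid[:420,:560]
box=lambda a,b,e,f:(u>a)&(u<b)&(v>e)&(v<f)
hsv=cv2.cvtColor(im,cv2.COLOR_BGR2HSV)
w=box(250,356,185,250)&(Z>.03)&(Z<.046)
q=P[w][:,:2].astype(np.float32); r=cv2.minAreaRect(q*1000);print("tray walls",len(q),r)
w=box(250,356,185,250)&(Z>.002)&(Z<.075); print("tray all",cv2.minAreaRect(P[w][:,:2].astype(np.float32)*1000))
# bars
w=box(250,356,185,250)&(Z>.055)&(Z<.07); q=P[w]; print("bars",len(q))
for s in (q[:,1]>np.median(P[box(250,356,185,250)][:,1]),):
    for k in(s,~s): print(q[k].mean(0).round(4),k.sum(), cv2.minAreaRect(q[k][:,:2].astype(np.float32)*1000) if k.sum()>3 else 0)
# bay deck
w=box(60,190,140,222)&(Z>.013)&(Z<.023); q=P[w]; print("deck",len(q),q.min(0),q.max(0),cv2.minAreaRect(q[:,:2].astype(np.float32)*1000))
w=box(60,190,140,222)&(Z>.032)&(Z<.043);q=P[w];print("rails",cv2.minAreaRect(q[:,:2].astype(np.float32)*1000))
w=box(60,185,230,300)&(Z>.013)&(Z<.023); q=P[w]; print("fulldeck",len(q),cv2.minAreaRect(q[:,:2].astype(np.float32)*1000))
for n,(a,b,e,f),zz in(("cupb",(145,175,160,195),.06),("cupa",(278,305,210,240),.06),("bottle",(170,200,205,240),.1),("red1",(208,234,228,252),.06),("red2",(208,234,262,288),.06),("dish",(215,265,112,160),.03),("jar",(292,330,118,160),.06),("spare",(168,192,130,158),.06)):
    k=box(a,b,e,f)&(Z>zz)&(Z<.2); q=P[k]
    print(n,len(q),np.median(q,0).round(3) if len(q) else 0,q[:,:].max(0).round(3) if len(q) else 0,q.min(0).round(3) if len(q) else 0)
E
```

```text
[[423.03260217   0.         281.00716908]
 [  0.         423.03260217 207.40561579]
 [  0.           0.           1.        ]]
cam [ 0.37931561 -0.13412079  1.00116875]
tray walls 582 ((554.5641479492188, -179.75225830078125), (101.23020935058594, 200.13888549804688), 9.435811996459961)
tray all ((560.5541381835938, -182.3139190673828), (153.62367248535156, 252.72108459472656), 1.442790150642395)
bars 337
[ 0.5372 -0.0912  0.0639] 170 ((527.96875, -104.03394317626953), (99.73109436035156, 65.07715606689453), 58.455326080322266)
[ 0.5685 -0.2723  0.0639] 167 ((570.1350708007812, -272.80902099609375), (85.03889465332031, 10.307384490966797), 9.233311653137207)
deck 3298 [0.55749748 0.09905692 0.01317979] [0.73955164 0.34865916 0.02289729] ((646.008056640625, 223.50955200195312), (217.92636108398438, 199.34547424316406), 79.6119155883789)
rails ((629.0704956054688, 220.86215209960938), (154.7050018310547, 284.18243408203125), 13.622015953063965)
fulldeck 1712 ((435.7081298828125, 204.7056884765625), (181.24183654785156, 125.28546142578125), 88.48585510253906)
cupb 165 [0.632 0.148 0.08 ] [0.65  0.165 0.102] [0.62  0.135 0.06 ]
cupa 74 [ 0.532 -0.154  0.078] [ 0.542 -0.145  0.086] [ 0.523 -0.163  0.061]
bottle 78 [0.523 0.082 0.129] [0.533 0.092 0.134] [0.515 0.075 0.102]
red1 77 [0.497 0.009 0.074] [0.507 0.02  0.084] [0.488 0.    0.06 ]
red2 79 [0.418 0.006 0.074] [0.428 0.016 0.083] [ 0.409 -0.004  0.062]
dish 369 [ 0.763 -0.02   0.038] [0.797 0.023 0.045] [ 0.699 -0.074  0.03 ]
jar 599 [ 0.727 -0.194  0.089] [ 0.76  -0.164  0.095] [ 0.701 -0.225  0.06 ]
spare 76 [0.725 0.117 0.074] [0.737 0.129 0.083] [0.718 0.108 0.061]
```

```bash
python3 - <<'E'
from h import *
t=np.load("top.npz"); im,P,d=t["im"],t["P"],t["d"];Z=P[...,2]
v,u=np.mgrid[:420,:560]
dark=im.max(2)<110
for nm,(a,b,e,f) in (("empty",(100,190,150,222)),("full",(100,185,232,302))):
    m=((u>a)&(u<b)&(v>e)&(v<f)&(Z>.010)&(Z<.045)).astype(np.uint8)
    m=cv2.morphologyEx(m,cv2.MORPH_OPEN,np.ones((3,3)))
    n,l,s,_=cv2.connectedComponentsWithStats(m); k=1+s[1:,4].argmax(); m=l==k; print(nm,s[k])
    # front edge
    rows=[r for r in range(e,f) if m[r].sum()>30]
    fr=np.array([P[r,np.where(m[r])[0].max()] for r in rows])
    c=np.polyfit(fr[:,0],fr[:,1],1); print("front",fr[::6].round(4).tolist(),np.degrees(np.arctan(c[0])))
    cols=range(110,176,6)
    print("hi",[P[np.where(m[:,k])[0].min(),k].round(3).tolist() for k in cols]); print("lo",[P[np.where(m[:,k])[0].max(),k].round(3).tolist() for k in cols])
cv2.imwrite("pics/crop.png",cv2.resize(im[130:310,40:260],None,fx=3.4,fy=3.3,interpolation=cv2.INTER_CUBIC))
E
```

```text
empty [ 101  156   78   59 3605]
front [[0.6871, 0.215, 0.0376], [0.6801, 0.1234, 0.0195], [0.6666, 0.1237, 0.0143], [0.6517, 0.1252, 0.0133], [0.6358, 0.1256, 0.0167], [0.6218, 0.1254, 0.0132], [0.6059, 0.1255, 0.0179], [0.5916, 0.1273, 0.0158], [0.5769, 0.1286, 0.0159], [0.5634, 0.1288, 0.0108]] 9.515207016507876
hi [[0.69, 0.281, 0.04], [0.686, 0.268, 0.037], [0.688, 0.253, 0.039], [0.685, 0.237, 0.041], [0.686, 0.224, 0.04], [0.685, 0.211, 0.035], [0.685, 0.196, 0.036], [0.686, 0.182, 0.036], [0.685, 0.173, 0.017], [0.683, 0.158, 0.017], [0.681, 0.142, 0.023]]
lo [[0.564, 0.278, 0.014], [0.563, 0.261, 0.021], [0.563, 0.251, 0.011], [0.563, 0.235, 0.013], [0.561, 0.218, 0.022], [0.561, 0.206, 0.014], [0.56, 0.19, 0.019], [0.559, 0.178, 0.012], [0.564, 0.163, 0.015], [0.559, 0.148, 0.018], [0.558, 0.135, 0.014]]
full [ 101  244   56   43 1646]
front [[0.4806, 0.1541, 0.0395], [0.4683, 0.1575, 0.0243], [0.4547, 0.1593, 0.022], [0.4137, 0.1589, 0.0191], [0.4001, 0.1592, 0.0219]] -0.4630429229426961Traceback (most recent call last):
  File "<stdin>", line 14, in <module>
    return umr_minimum(a, axis, None, out, keepdims, initial, where)
ValueError: zero-size array to reduction operation minimum which has no identity
```

```bash
cat >> h.py <<'E'
def need(x,y,z,yaw=None,cur=None):
    "share shifts in tool axes to reach world pose"
    s=status.get_state(); p,e=cur or (s["tcp_pos"],s["eef_rot"])
    d=R.from_euler("xyz",e,degrees=True).inv().apply(np.array([x,y,z])-p)
    dy=0 if yaw is None else -((yaw-e[2]+180)%360-180)
    print("xyz",(d/.2).round(3).tolist(),"yaw",round(dy/360,4),"rows",np.ceil(max(np.linalg.norm(d)/.0417,abs(dy)/7.16)))
def wrist():
    s=status.get_state(); im,d=cams.capture("wrist"); return s,im,d
def wpix(s,u,v,z):
    "world point on plane z seen by wrist pixel"
    c=cams.calibration("wrist"); K=np.array(c["mtx"]); T=np.array(c["T_tool_cam"])
    a=(np.array(u)-K[0,2])/K[0,0]; b=(np.array(v)-K[1,2])/K[1,1]; r=np.hypot(a,b)+1e-12
    ray=np.stack([np.sin(r)*a/r,np.sin(r)*b/r,np.cos(r)],-1)
    W=R.from_euler("xyz",s["eef_rot"],degrees=True)
    o=W.apply(T[:3,3])+s["tcp_pos"]; ray=W.apply(ray@T[:3,:3].T); t=(z-o[2])/ray[...,2]
    return o+ray*t[...,None] if np.ndim(t) else o+ray*t
def pixw(s,p):
    c=cams.calibration("wrist"); K=np.array(c["mtx"]); T=np.linalg.inv(np.array(c["T_tool_cam"]))
    W=R.from_euler("xyz",s["eef_rot"],degrees=True); q=W.inv().apply(np.array(p)-s["tcp_pos"]); q=T[:3,:3]@q+T[:3,3]
    n=np.hypot(q[0],q[1]); th=np.arctan2(n,q[2]); return K[0,2]+K[0,0]*th*q[0]/n, K[1,2]+K[1,1]*th*q[1]/n
E
python3 - <<'E'
from h import *
t=np.load("top.npz");P=t["P"];Z=P[138:245,0:55]; print("crate",Z[...,2].max(),Z[...,0].min(),Z[...,0].max(),Z[...,1].min())
c=cams.calibration("wrist");print(np.array(c["T_tool_cam"]).round(3),c["mtx"])
need(.62,.13,.24,-2.5)
E
```

```text
crate 1.0011687533716094 0.3793156142129173 0.7462390958243315 -0.13412079444151448
[[-0.001 -0.966 -0.26   0.071]
 [ 1.    -0.001 -0.    -0.002]
 [-0.    -0.26   0.966 -0.177]
 [ 0.     0.     0.     1.   ]] [[325.1922621    0.         280.40792546]
 [  0.         325.1922621  208.01663203]
 [  0.           0.           1.        ]]
xyz [2.86, 2.011, -0.162] yaw -0.0309 rows 17.0
```

step_arm --pt "0.2 0.13 -0.15" --pt "0.5 0.35 -0.16" --pt "1 0.7 -0.16" --pt "1 0.7 -0.16" --pt "1 0.7 -0.16" --pt "1 0.7 -0.16" --pt "1 0.7 -0.16" --yaw '[0, 0, -0.031, -0.031, -0.031, -0.031, -0.031]' --claw '[-1, -1, -1, -1, -1, -1, -1]'

```text
time_s: 0.68
tcp_pos: [0.3234, 0.468, 0.2404]
eef_rot: [180.0, -0.0, -2.7]
contact_force: [-1.2, 0.5, 0.5]
gripper_width: 0.0873
gripper_force: 0.0
```

```bash
python3 -c "
from h import *
s=status.get_state();print(s['tcp_pos'],s['eef_rot'],s['joints'].round(1))
need(.62,.13,.24,-2.5)"
```

```text
[0.32336405 0.46803094 0.24044881] [ 1.79966067e+02 -9.51732663e-03 -2.66857513e+00] [ 75.1   9.5 -10.1   0.  -70.5  12.3]
xyz [1.56, 1.619, 0.003] yaw -0.0005 rows 11.0
```

step_arm --pt "0.8 0.83 0" --pt "0.8 0.83 0" --pt "0.8 0.83 0" --pt "0.8 0.83 0" --pt "0.8 0.83 0" --pt "0.8 0.83 0" --yaw '[0, 0, 0, 0, 0, 0]' --claw '[-1, -1, -1, -1, -1, -1]'

```text
time_s: 1.18
tcp_pos: [0.4747, 0.297, 0.2397]
eef_rot: [180.0, 0.0, -2.6]
contact_force: [-0.3, 0.4, -0.1]
gripper_width: 0.0872
gripper_force: 0.0
```

step_arm --pt "0.76 0.79 0" --pt "0.76 0.79 0" --pt "0.76 0.79 0" --pt "0.76 0.79 0" --pt "0.76 0.79 0" --pt "0.76 0.79 0" --pt "0.76 0.79 0" --yaw '[0, 0, 0, 0, 0, 0, 0]' --claw '[-1, -1, -1, -1, -1, -1, -1]'

```text
time_s: 1.77
tcp_pos: [0.6196, 0.1328, 0.2386]
eef_rot: [179.9, 0.1, -2.7]
contact_force: [-1.4, 0.7, -0.3]
gripper_width: 0.0876
gripper_force: 0.0
```

```bash
python3 -c "
from h import *
import pickle
s,im,d=wrist();print(s['tcp_pos'],s['eef_rot'])
cv2.imwrite('pics/w1.png',im);pickle.dump((s,im,d),open('w1.pkl','wb'))
print('pred cup top',pixw(s,[.632,.148,.098]),'sill corners',pixw(s,[.6825,.122,.018]),pixw(s,[.5565,.128,.018]))"
```

```text
[0.61955472 0.13280945 0.23856924] [ 1.79929716e+02  9.21174764e-02 -2.69761473e+00]
pred cup top (np.float64(266.0068481028799), np.float64(182.20269129512656)) sill corners (np.float64(287.9433354776289), np.float64(128.4090433856827)) (np.float64(287.4886337858932), np.float64(227.58627328019122))
```

View pics/w1.png

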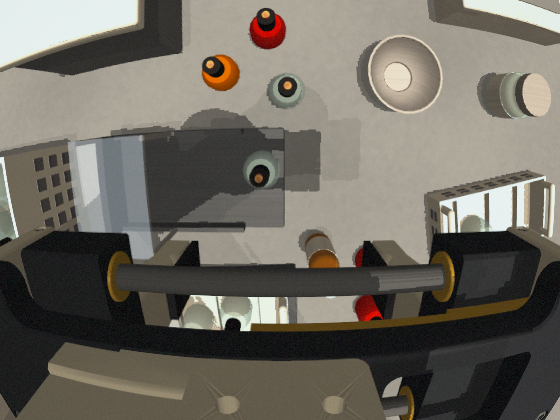

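Wrist view: cup_b's black top is at (259,179), its bell at (261,169), the sill edge is near column 285 over rows 128-226, and the bottle is at (320,245).

```bash
python3 -c "
from h import *
import pickle
s,im,d=pickle.load(open('w1.pkl','rb'))
h=cv2.cvtColor(im,cv2.COLOR_BGR2HSV)
m=(im.max(2)<60)|((h[...,0]<25)&(h[...,1]>90)); mm=np.zeros_like(m); mm[165:195,245:275]=m[165:195,245:275]
n,l,st,c=cv2.connectedComponentsWithStats(mm.astype(np.uint8)); print(st,c)
crk=((h[...,0]<25)&(h[...,1]>90)&(im.max(2)>80)); v,u=np.where(crk[165:195,245:275]); print('cork',u.mean()+245,v.mean()+165,len(u)); 
print('cork world',wpix(s,u.mean()+245,v.mean()+165,.098))
g=im.mean(2)
for r in (140,150,160,200,210,220): 
  k=275+np.abs(np.diff(g[r,275:300])).argmax()+.5; print(r,k,wpix(s,k,float(r),.018).round(4))
for cc in (180,200,220,240,275):
  for a,b in((115,140),(215,240)):
    k=a+np.abs(np.diff(g[a:b,cc])).argmax()+.5; print(cc,k,wpix(s,float(cc),k,.018).round(4))
"
```

```text
[[     0      0    560    420 234802]
 [   249    165     21     22    345]
 [   245    181      9     13     53]] [[279.53710786 209.55474826]
 [259.10144928 175.58550725]
 [247.88679245 187.71698113]]
cork 258.3859649122807 177.96491228070175 57
cork world [0.63666362 0.15532204 0.098     ]
140 284.5 [0.6685 0.1268 0.018 ]
150 278.5 [0.6566 0.1347 0.018 ]
160 283.5 [0.6439 0.1292 0.018 ]
200 284.5 [0.5933 0.1302 0.018 ]
210 284.5 [0.5802 0.1308 0.018 ]
220 284.5 [0.5669 0.1314 0.018 ]
180 129.5 [0.6907 0.2564 0.018 ]
180 221.5 [0.571  0.2697 0.018 ]
200 129.5 [0.6883 0.2304 0.018 ]
200 227.5 [0.5616 0.243  0.018 ]
220 128.5 [0.6875 0.205  0.018 ]
220 222.5 [0.5674 0.2152 0.018 ]
240 115.5 [0.7016 0.1793 0.018 ]
240 227.5 [0.5594 0.1895 0.018 ]
275 127.5 [0.6844 0.1376 0.018 ]
275 226.5 [0.5588 0.144  0.018 ]
```

```bash
python3 -c "
from h import *
need(.636,.154,.12,-2.7);need(.636,.154,.077,-2.7)"
```

```text
xyz [0.083, -0.103, 0.594] yaw 0.0002 rows 3.0
xyz [0.084, -0.104, 0.809] yaw 0.0002 rows 4.0
```

step_arm --pt "0.083 -0.103 0.1" --pt "0.083 -0.103 0.3" --pt "0.083 -0.103 0.45" --pt "0.083 -0.103 0.6" --pt "0.083 -0.103 0.7" --pt "0.083 -0.103 0.81" --pt "0.083 -0.103 0.81" --pt "0.083 -0.103 0.81" --pt "0.083 -0.103 0.81" --pt "0.083 -0.103 0.81" --pt "0.083 -0.103 0.81" --pt "0.083 -0.103 0.81" --pt "0.083 -0.103 0.81" --pt "0.083 -0.103 0.81" --yaw '[0, 0, 0, 0, 0, 0, 0, 0, 0, 0, 0, 0, 0, 0]' --claw '[-1, -1, -1, -1, -1, -1, -1, 1, 1, 1, 1, 1, 1, 1]' --grip_force 12

```text
time_s: 2.98
tcp_pos: [0.6358, 0.1556, 0.0784]
eef_rot: [-180.0, -0.0, -2.5]
contact_force: [0.2, -0.7, 0.1]
gripper_width: 0.0467
gripper_force: 0.0
```

step_arm --pt "0 0 0" --pt "0 0 0" --pt "0 0 0" --pt "0 0 0" --pt "0 0 0" --pt "0 0 0" --yaw '[0, 0, 0, 0, 0, 0]' --claw '[1, 1, 1, 1, 1, 1]'

```text
time_s: 3.48
tcp_pos: [0.6357, 0.1555, 0.0778]
eef_rot: [180.0, 0.0, -2.5]
contact_force: [0.6, -0.8, 0.8]
gripper_width: 0.0067
gripper_force: 8.2
```

```bash
python3 -c "
from h import *
s,im,d=wrist();print(s['gripper_width'],s['gripper_force'])
cv2.imwrite('pics/w2.png',im)
im,d=cams.capture('side');cv2.imwrite('pics/s2.png',cv2.resize(im[80:200,170:330],None,fx=4,fy=4)); np.savez('s2',im=im,d=d)"
```

```text
0.006727588234778641 8.215196281671524
```

View pics/s2.png

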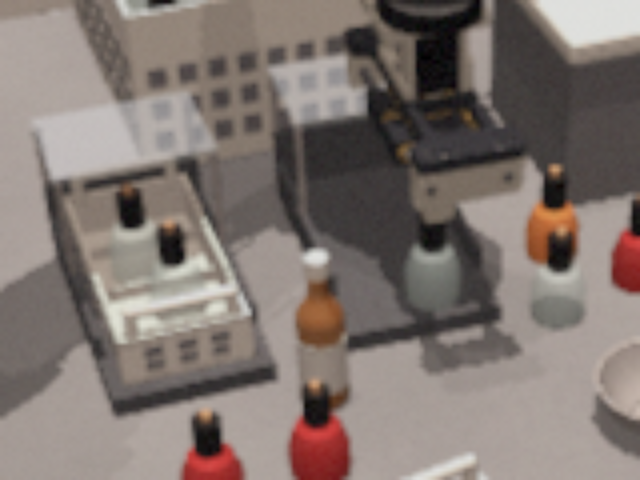

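```bash
python3 -c "
import cv2
im=cv2.imread('pics/w2.png');cv2.imwrite('pics/w2c.png',cv2.resize(im[100:300,180:360],None,fx=3,fy=3))"
```

```text
(no output)
```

View pics/w2c.png

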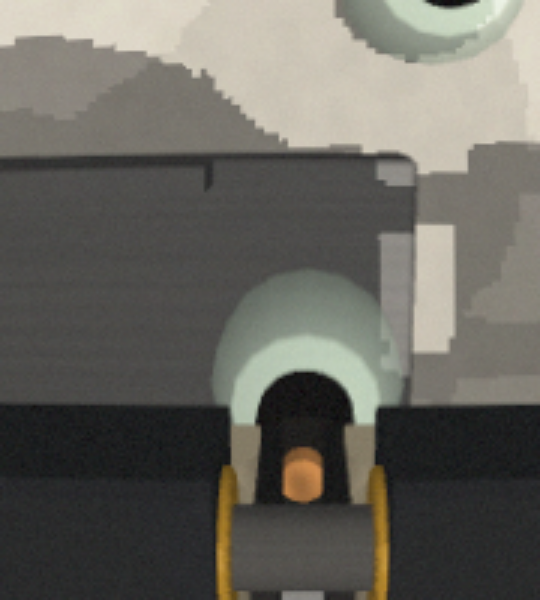

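```bash
python3 -c "
from h import *
s=status.get_state()
print(pixw(s,[s['tcp_pos'][0],s['tcp_pos'][1],.098]),wpix(s,281.,258.,.098),s['tcp_pos'])
t=np.load('top.npz');im=t['im'];h=cv2.cvtColor(im,cv2.COLOR_BGR2HSV)
crk=((h[...,0]<25)&(h[...,1]>90)&(im.max(2)>80))[160:195,145:178];v,u=np.where(crk);print(u.mean()+145,v.mean()+160,len(u))
c=cams.calibration('top');K=c['mtx'];T=np.linalg.inv(c['camera_from_world'])
r=T[:3,:3]@np.linalg.inv(K)@[u.mean()+145,v.mean()+160,1];print(T[:3,3]+r*(.098-T[2,3])/r[2])
"
```

```text
(np.float64(283.52721728382693), np.float64(260.33561989611655)) [0.63706698 0.15680008 0.098     ] [0.63565297 0.15552366 0.07785005]
154.88888888888889 172.27777777777777 18
[0.63567334 0.15262563 0.098     ]
```

step_arm --pt "0 0 -0.03" --pt "0 0 -0.08" --pt "0 0 -0.15" --pt "0 0 -0.25" --pt "0 0 -0.35" --pt "0 0 -0.4" --pt "0 0 -0.4" --pt "0 0 -0.4" --yaw '[0, 0, 0, 0, 0, 0, 0, 0]' --claw '[1, 1, 1, 1, 1, 1, 1, 1]'

```text
time_s: 4.25
tcp_pos: [0.6357, 0.1558, 0.1584]
eef_rot: [-179.9, -0.1, -2.5]
contact_force: [-1.0, -0.6, -0.9]
gripper_width: 0.0055
gripper_force: 12.0
```

```bash
python3 -c "
from h import *
im,d=cams.capture('side');cv2.imwrite('pics/s3.png',cv2.resize(im[60:200,170:330],None,fx=3,fy=3))
need(.552,-.14,.16,-80)"
```

```text
xyz [-0.352, 1.494, -0.013] yaw 0.2153 rows 11.0
```

View pics/s3.png

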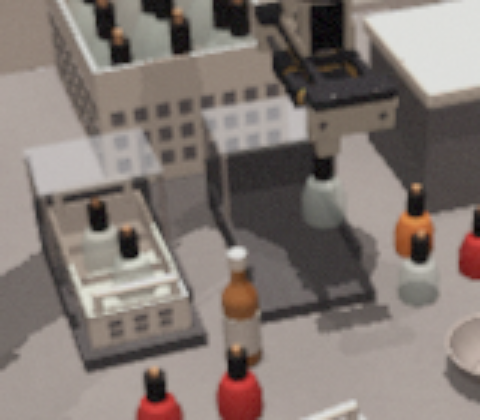

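Side view: cup_b hangs upright in the gripper, clear of the deck.

step_arm --pt "0 0.05 -0.05" --pt "-0.03 0.15 -0.1" --pt "-0.06 0.3 -0.12" --pt "-0.1 0.45 -0.12" --pt "-0.15 0.6 -0.12" --pt "-0.2 0.75 -0.12" --pt "-0.25 0.9 -0.12" --pt "-0.25 1 -0.12" --yaw '[0.02, 0.04, 0.06, 0.08, 0.1, 0.12, 0.14, 0.15]' --claw '[1, 1, 1, 1, 1, 1, 1, 1]'

```text
time_s: 4.97
tcp_pos: [0.5743, -0.0443, 0.1806]
eef_rot: [179.9, 0.1, -56.9]
contact_force: [0.4, -0.4, -1.2]
gripper_width: 0.005
gripper_force: 12.0
```

```bash
python3 -c "
from h import *
s=status.get_state();print(s['tcp_pos'],s['eef_rot'],s['joints'].round(1))
need(.5594,-.2084,.18,-80.6)"
```

```text
[ 0.57425006 -0.04425432  0.18061058] [ 1.79854251e+02  8.55186241e-02 -5.69180646e+01] [ 15.   12.5 -14.2  -0.  -63.4  18.1]
xyz [0.647, 0.51, 0.003] yaw 0.0658 rows 4.0
```

step_arm --pt "0.1 0.08 0" --pt "0.22 0.17 0" --pt "0.36 0.28 0" --pt "0.5 0.4 0" --pt "0.6 0.47 0" --pt "0.647 0.51 0" --pt "0.647 0.51 0" --pt "0.647 0.51 0" --yaw '[0.015, 0.03, 0.05, 0.066, 0.066, 0.066, 0.066, 0.066]' --claw '[1, 1, 1, 1, 1, 1, 1, 1]'

```text
time_s: 5.63
tcp_pos: [0.5629, -0.2065, 0.1806]
eef_rot: [179.9, 0.0, -80.3]
contact_force: [0.6, 1.2, -0.9]
gripper_width: 0.0051
gripper_force: 12.0
```

```bash
python3 -c "
from h import *
import pickle
s,im,d=wrist();print(s['tcp_pos'],s['eef_rot'],s['gripper_width'])
cv2.imwrite('pics/w4.png',im);pickle.dump((s,im,d),open('w4.pkl','wb'))
C=np.array([.5546,-.1798]);f=np.array([-.1638,.9865]);l=np.array([-f[1],f[0]])
for n,x,y,z in(('backbar',-94,0,65),('bbL',-94,38,65),('wallL',-100,50,40),('wallR',-100,-50,40),('rib-58L',-58,46,16),('rib-58R',-58,-46,16),('rib0',0,46,16),('rib0R',0,-46,16)):
  q=C+f*x/1e3+l*y/1e3; print(n,np.round(pixw(s,[*q,z/1e3]),1))"
```

```text
[ 0.56286555 -0.20651499  0.1806402 ] [ 1.79894302e+02  4.30768311e-02 -8.02874592e+01] 0.005110205068495131
backbar [286.4 124.9]
bbL [328.7 125.7]
wallL [337.2 119.6]
wallR [234.5 118.9]
rib-58L [328.6 159.1]
rib-58R [241.9 158.6]
rib0 [326.7 211.6]
rib0R [243.  211.3]
```

View pics/w4.png

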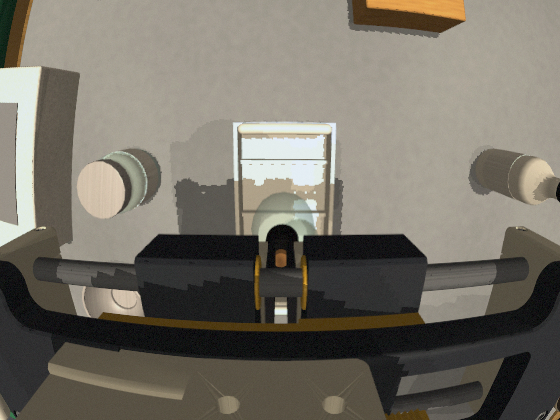

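The wrist view shows the tray's end wall at row 123, the back bar at row 129, rib -58 at row 160 and rib 0 at row 212. The side walls are at columns 234 and 337, and cup_b's cork is at (280,258).

```bash
python3 -c "
from h import *
import pickle
s,im,d=pickle.load(open('w4.pkl','rb'))
g=im.astype(float).mean(2)
p=g[110:225,246:256].mean(1); print([(110+i,int(x)) for i,x in enumerate(p) if i%1==0 and (i<25 or 42<i<56 or 95<i<108)])
p=g[110:225,316:326].mean(1); print([(110+i,int(x)) for i,x in enumerate(p) if  42<i<56 or 95<i<108])
h=cv2.cvtColor(im,cv2.COLOR_BGR2HSV)
crk=((h[...,0]<25)&(h[...,1]>90)&(im.max(2)>80))[240:275,265:297];v,u=np.where(crk);cu,cv=u.mean()+265,v.mean()+240
C=np.array([.5546,-.1798,0]);f=np.array([-.1638,.9865,0]);l=np.array([-f[1],f[0],0])
loc=lambda q:(np.round((q-C)@f*1e3,1),np.round((q-C)@l*1e3,1))
print('cork',cu,cv,len(u),loc(wpix(s,cu,cv,.2007)),'tcp',loc(s['tcp_pos']))
for r in (158.,159,160,161,211,212,213): print(r,loc(wpix(s,250.,r,.016)))
for c in (234.,337.): print(c,loc(wpix(s,c,170.,.04)))
"
```

```text
[(110, 156), (111, 155), (112, 156), (113, 157), (114, 156), (115, 156), (116, 156), (117, 156), (118, 155), (119, 156), (120, 154), (121, 155), (122, 199), (123, 182), (124, 211), (125, 226), (126, 229), (127, 232), (128, 234), (129, 232), (130, 227), (131, 218), (132, 201), (133, 163), (134, 140), (153, 233), (154, 233), (155, 233), (156, 234), (157, 233), (158, 208), (159, 108), (160, 221), (161, 233), (162, 233), (163, 232), (164, 215), (165, 233), (206, 156), (207, 156), (208, 155), (209, 141), (210, 110), (211, 92), (212, 108), (213, 138), (214, 151), (215, 149), (216, 147), (217, 147)]
[(153, 214), (154, 213), (155, 213), (156, 207), (157, 217), (158, 220), (159, 130), (160, 194), (161, 232), (162, 233), (163, 229), (164, 210), (165, 205), (206, 143), (207, 145), (208, 145), (209, 141), (210, 118), (211, 94), (212, 107), (213, 160), (214, 186), (215, 186), (216, 175), (217, 159)]
cork 280.5092024539877 258.1226993865031 163 (np.float64(-26.5), np.float64(-5.2)) tcp (np.float64(-27.7), np.float64(-3.8))
158.0 (np.float64(-58.6), np.float64(-37.3))
159 (np.float64(-57.5), np.float64(-37.3))
160 (np.float64(-56.4), np.float64(-37.3))
161 (np.float64(-55.4), np.float64(-37.4))
211 (np.float64(-0.4), np.float64(-38.2))
212 (np.float64(0.7), np.float64(-38.3))
213 (np.float64(1.9), np.float64(-38.3))
234.0 (np.float64(-49.3), np.float64(-51.2))
337.0 (np.float64(-49.9), np.float64(51.2))
```

step_arm --pt "0 0 0.1" --pt "0 0 0.2" --pt "0 0 0.3" --pt "0 0 0.4" --pt "0 0 0.47" --pt "0 0 0.52" --pt "0 0 0.55" --pt "0 0 0.57" --pt "0 0 0.58" --pt "0 0 0.58" --pt "0 0 0.58" --yaw '[0, 0, 0, 0, 0, 0, 0, 0, 0, 0, 0]' --claw '[1, 1, 1, 1, 1, 1, 1, 1, 1, 1, 1]'

```text
time_s: 6.6
tcp_pos: [0.5641, -0.2063, 0.0666]
eef_rot: [-179.9, -0.0, -80.2]
contact_force: [0.4, -0.6, -0.2]
gripper_width: 0.0057
gripper_force: 12.0
```

step_arm --pt "0 0 0.007" --pt "0 0 0.013" --pt "0 0 0.013" --pt "0 0 0.013" --pt "0 0 0.013" --pt "0 0 0.013" --pt "0 0 0.013" --pt "0 0 0.013" --pt "0 0 0.013" --pt "0 0 0.013" --yaw '[0, 0, 0, 0, 0, 0, 0, 0, 0, 0]' --claw '[1, 1, 1, -0.2, -0.2, -0.2, -0.2, -0.2, -0.2, -0.2]'

```text
time_s: 7.43
tcp_pos: [0.5636, -0.2063, 0.0632]
eef_rot: [180.0, 0.0, -80.2]
contact_force: [1.3, 0.2, -0.2]
gripper_width: 0.0464
gripper_force: 0.0
```

step_arm --pt "0 0 -0.05" --pt "0 0 -0.15" --pt "0 0 -0.3" --pt "0 0 -0.5" --pt "0 0 -0.6" --pt "0 0 -0.6" --yaw '[0, 0, 0, 0, 0, 0]' --claw '[-0.2, -0.2, -0.2, -0.2, -0.2, -0.2]'

```text
time_s: 7.93
tcp_pos: [0.5666, -0.2071, 0.1902]
eef_rot: [-179.5, -0.2, -80.2]
contact_force: [0.9, -0.4, 0.8]
gripper_width: 0.0519
gripper_force: 0.0
```

```bash
python3 -c "
from h import *
import pickle
s,im,d=wrist();cv2.imwrite('pics/w5.png',im);pickle.dump((s,im,d),open('w5.pkl','wb'))
h=cv2.cvtColor(im,cv2.COLOR_BGR2HSV)
m=((h[...,0]<25)&(h[...,1]>90)&(im.max(2)>80)).astype(np.uint8);m[:,:240]=0;m[:,320:]=0;m[240+40:]=0
n,l,st,c=cv2.connectedComponentsWithStats(m)
C=np.array([.5546,-.1798,0]);f=np.array([-.1638,.9865,0]);ll=np.array([-f[1],f[0],0])
loc=lambda q:(np.round((q-C)@f*1e3,1),np.round((q-C)@ll*1e3,1))
for k in range(1,n):
  if st[k,4]>15: print(st[k],c[k],loc(wpix(s,*c[k],.084)))
crop=im[100:300,180:400];cv2.imwrite('pics/w5c.png',cv2.resize(crop,None,fx=3,fy=3))"
```

```text
[282 198   9  10  68] [286.42647059 202.77941176] (np.float64(-26.4), np.float64(-4.4))
[302 257   9  10  68] [306.30882353 261.77941176] (np.float64(31.5), np.float64(15.3))
```

View pics/w5c.png

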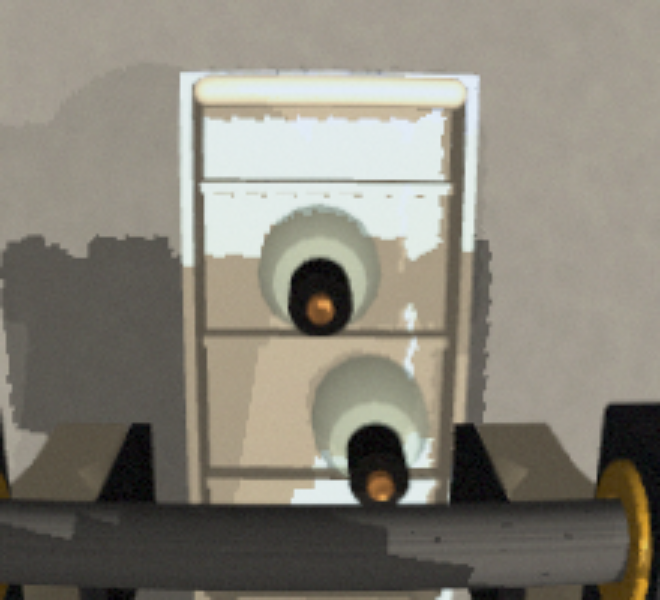

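Both cups stand in their cells: cup_b is in the back cell and cup_a in the front. Next is the front bar.

```bash
python3 -c "
from h import *
need(.5388,-.0843,.15,9.4)"
```

```text
xyz [-0.625, 0.028, 0.185] yaw -0.2489 rows 13.0
```

step_arm --pt "-0.1 0 0" --pt "-0.25 0 0" --pt "-0.4 0.02 0" --pt "-0.55 0.028 0" --pt "-0.625 0.028 0.05" --pt "-0.625 0.028 0.1" --pt "-0.625 0.028 0.185" --pt "-0.625 0.028 0.185" --pt "-0.625 0.028 0.185" --pt "-0.625 0.028 0.185" --pt "-0.625 0.028 0.185" --pt "-0.625 0.028 0.185" --pt "-0.625 0.028 0.185" --pt "-0.625 0.028 0.185" --pt "-0.625 0.028 0.185" --pt "-0.625 0.028 0.185" --yaw '[-0.02, -0.04, -0.06, -0.08, -0.1, -0.12, -0.14, -0.16, -0.18, -0.2, -0.22, -0.235, -0.249, -0.249, -0.249, -0.249]' --claw '[0.1, 0.1, 0.1, 0.1, 0.1, 0.1, 0.1, 0.1, 0.1, 0.1, 0.1, 0.1, 0.1, 0.1, 0.1, 0.1]'

```text
time_s: 9.32
tcp_pos: [0.5365, -0.0841, 0.146]
eef_rot: [-180.0, 0.0, 9.2]
contact_force: [0.2, 0.7, -1.4]
gripper_width: 0.0395
gripper_force: 0.0
```

```bash
python3 -c "
from h import *
import pickle
s,im,d=wrist();cv2.imwrite('pics/w6.png',im);pickle.dump((s,im,d),open('w6.pkl','wb'));print(s['tcp_pos'],s['eef_rot'])
C=np.array([.5542,-.1771]);f=np.array([-.1638,.9865]);l=np.array([-f[1],f[0]])
for n,x,y,z in(('bar',94,0,65),('barR',94,-38,65),('wallR',100,-50,40)):
  q=C+f*x/1e3+l*y/1e3; print(n,np.round(pixw(s,[*q,z/1e3]),1))
cv2.imwrite('pics/w6c.png',cv2.resize(im[100:300,180:400],None,fx=3,fy=3))
need(.5388,-.0843,.058,9.4)"
```

```text
[ 0.53653984 -0.0841126   0.1460204 ] [-1.79996339e+02  3.53495516e-02  9.24340396e+00]
bar [282.8 207.4]
barR [282.7 161.4]
wallR [275.6 144.3]
xyz [0.011, 0.003, 0.44] yaw -0.0004 rows 3.0
```

View pics/w6c.png

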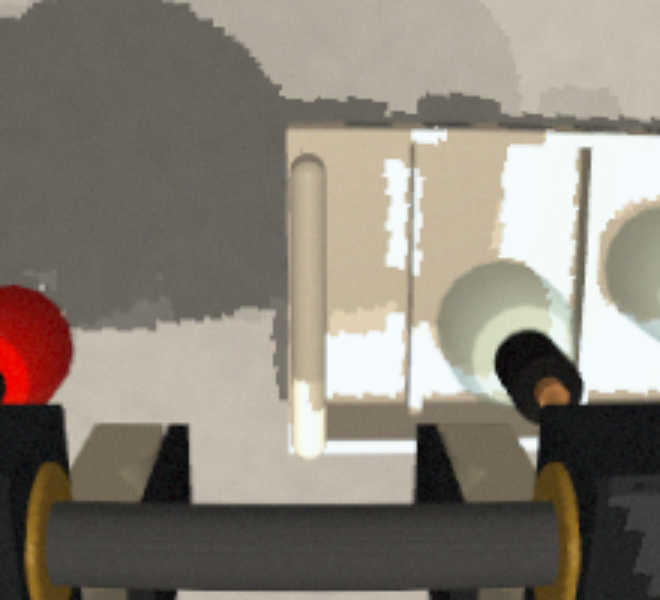

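The front bar is at column 283 (full image) as predicted, its middle at row 202, about 4 mm farther out in x. Descending to grip it.

step_arm --pt "0.02 0.003 0.12" --pt "0.02 0.003 0.25" --pt "0.02 0.003 0.37" --pt "0.02 0.003 0.44" --pt "0.02 0.003 0.44" --pt "0.02 0.003 0.44" --pt "0.02 0.003 0.44" --pt "0.02 0.003 0.44" --pt "0.02 0.003 0.44" --pt "0.02 0.003 0.44" --pt "0.02 0.003 0.44" --pt "0.02 0.003 0.44" --pt "0.02 0.003 0.44" --yaw '[0, 0, 0, 0, 0, 0, 0, 0, 0, 0, 0, 0, 0]' --claw '[0.1, 0.1, 0.1, 0.1, 0.1, 0.1, 1, 1, 1, 1, 1, 1, 1]' --grip_force 30

```text
time_s: 10.45
tcp_pos: [0.5409, -0.084, 0.0585]
eef_rot: [-180.0, -0.0, 9.4]
contact_force: [0.3, 0.0, 0.3]
gripper_width: 0.0016
gripper_force: 0.0
```

```bash
python3 -c "
from h import *
s=status.get_state();print(s['tcp_pos'],s['eef_rot'],s['gripper_width'],s['gripper_force'],s['contact_force'])
B=np.array([.621,.129]);f=np.array([np.cos(np.radians(87.5)),np.sin(np.radians(87.5))])
for x in (-150,-16):  print(x,B+f*(x-6)/1e3); need(*(B+f*(x-6)/1e3),s['tcp_pos'][2],-2.5)"
```

```text
[ 0.54092679 -0.08400683  0.05848587] [-1.79999804e+02 -1.86037260e-02  9.41202821e+00] 0.001639483242911001 0.0 [0.27436215 0.02296029 0.34479142]
-150 [ 0.61419538 -0.02685152]
xyz [0.408, -0.222, 0.0] yaw 0.0331 rows 3.0
-16 [0.62004037 0.10702094]
xyz [0.546, -0.878, 0.0] yaw 0.0331 rows 5.0
```

step_arm --pt "0 0 0" --pt "0 0 0" --pt "0 0 0" --yaw '[0, 0, 0]' --claw '[1, 1, 1]'

```text
time_s: 10.7
tcp_pos: [0.5409, -0.084, 0.0582]
eef_rot: [180.0, 0.0, 9.4]
contact_force: [0.8, 1.0, 0.3]
gripper_width: 0.0006
gripper_force: 0.0
```

```bash
python3 -c "
from h import *
s,im,d=wrist();print(s['gripper_width'],s['gripper_force'])
im2,d2=cams.capture('side')
a=cv2.resize(im[100:300,180:400],(400,364));b=cv2.resize(im2[150:270,230:350],(364,364))
cv2.imwrite('pics/m7.png',np.hstack([a,b]))"
```

```text
0.0005984782940292466 0.0
```

View pics/m7.png

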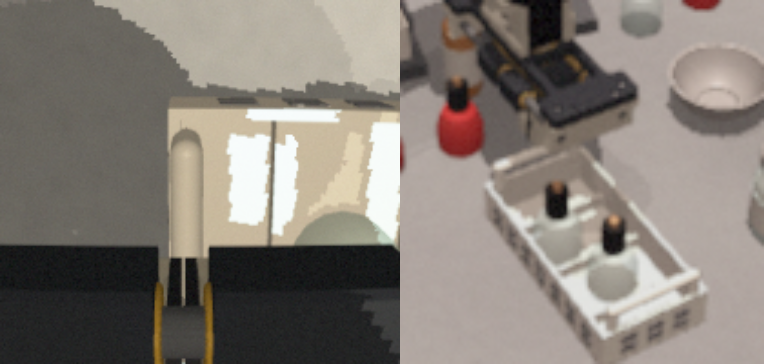

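The fingers closed above the bar: the slit sits over the bar's centreline and the reading is fully closed. At cup_b they must have held only the cork. So the tips are higher than the nominal geometry says, and I'll measure by how much.

```bash
python3 -c "
from h import *
s,im,d=wrist()
c=cams.calibration('wrist'); K=np.array(c['mtx']); T=np.array(c['T_tool_cam'])
W=R.from_euler('xyz',s['eef_rot'],degrees=True)
def pw(u,v):
  a=(u-K[0,2])/K[0,0];b=(v-K[1,2])/K[1,1];r=np.hypot(a,b);ray=np.array([np.tan(r)*a/r,np.tan(r)*b/r,1]);
  q=ray*d[v,u]; return W.apply(T[:3,:3]@q+T[:3,3])+s['tcp_pos']
for n,u,v in(('table',200,180),('table',330,60),('table',220,120),('bar',282,200),('walltop',300,156),('fingL',278,270),('fingR',290,270)): print(n,d[v,u],pw(u,v).round(4))
im2,d2,P=cloud('side')
p=s['tcp_pos'];m=(np.hypot(P[...,0]-p[0],P[...,1]-p[1])<.045)&(P[...,2]>.03)&(P[...,2]<.2)
q=P[m];print(len(q));
for lo in np.arange(.05,.14,.005):
  k=q[(q[:,2]>=lo)&(q[:,2]<lo+.005)]; print(round(lo,3),len(k),k.mean(0).round(3) if len(k) else '', (k.min(0)[:2].round(3),k.max(0)[:2].round(3)) if len(k) else '')
"
```

```text
table 0.23748991 [ 0.5602 -0.0185  0.0009]
table 0.21506447 [ 6.628e-01 -9.860e-02  4.000e-04]
table 0.2276691 [ 0.6063 -0.0273 -0.0008]
bar 0.1756271 [ 0.5702 -0.0786  0.065 ]
walltop 0.2118107 [ 0.5913 -0.0873  0.0223]
fingL 0.08647085 [ 0.5728 -0.0766  0.1565]
fingR 0.084952846 [ 0.574  -0.0797  0.1579]
875
0.05 8 [ 0.522 -0.095  0.053] (array([ 0.499, -0.1  ]), array([ 0.578, -0.087]))
0.055 19 [ 0.523 -0.094  0.058] (array([ 0.5  , -0.102]), array([ 0.546, -0.087]))
0.06 45 [ 0.52  -0.093  0.063] (array([ 0.498, -0.098]), array([ 0.547, -0.087]))
0.065 4 [ 0.533 -0.093  0.066] (array([ 0.513, -0.096]), array([ 0.542, -0.091]))
0.07 0  
0.075 1 [ 0.531 -0.076  0.078] (array([ 0.531, -0.076]), array([ 0.531, -0.076]))
0.08 11 [ 0.534 -0.091  0.083] (array([ 0.529, -0.105]), array([ 0.542, -0.075]))
0.085 15 [ 0.534 -0.094  0.088] (array([ 0.53 , -0.106]), array([ 0.541, -0.073]))
0.09 13 [ 0.535 -0.092  0.093] (array([ 0.529, -0.105]), array([ 0.542, -0.074]))
0.095 15 [ 0.533 -0.09   0.098] (array([ 0.53 , -0.106]), array([ 0.538, -0.073]))
0.1 7 [ 0.535 -0.096  0.103] (array([ 0.533, -0.105]), array([ 0.541, -0.08 ]))
0.105 7 [ 0.535 -0.102  0.108] (array([ 0.533, -0.108]), array([ 0.537, -0.094]))
0.11 5 [ 0.534 -0.096  0.112] (array([ 0.532, -0.105]), array([ 0.538, -0.088]))
0.115 2 [ 0.534 -0.105  0.117] (array([ 0.534, -0.109]), array([ 0.534, -0.102]))
0.12 0  
0.125 0  
0.13 0  
0.135 0
```

Measured fingertips are at z ≈ 0.080 with the TCP reported at 0.058. They sit about 21 mm behind the reported TCP, not 14 mm ahead, and laterally they agree. I'll use tip z = TCP z + 0.021 from here on: open, go down 34 mm and grip again.

step_arm --pt "0 0 0" --pt "0 0 0" --pt "0 0 0" --pt "0 0 0" --pt "0 0 0" --pt "0 0 0" --pt "0 0 0.05" --pt "0 0 0.1" --pt "0 0 0.14" --pt "0 0 0.17" --pt "0 0 0.17" --pt "0 0 0.17" --yaw '[0, 0, 0, 0, 0, 0, 0, 0, 0, 0, 0, 0]' --claw '[0.1, 0.1, 0.1, 0.1, 0.1, 0.1, 0.1, 0.1, 0.1, 0.1, 0.1, 0.1]'

```text
time_s: 11.9
tcp_pos: [0.5404, -0.0842, 0.0235]
eef_rot: [180.0, 0.1, 9.4]
contact_force: [0.3, 0.7, 0.1]
gripper_width: 0.0397
gripper_force: 0.0
```

step_arm --pt "0 0 0" --pt "0 0 0" --pt "0 0 0" --pt "0 0 0" --pt "0 0 0" --pt "0 0 0" --pt "0 0 0" --pt "0 0 0" --yaw '[0, 0, 0, 0, 0, 0, 0, 0]' --claw '[1, 1, 1, 1, 1, 1, 1, 1]'

```text
time_s: 12.57
tcp_pos: [0.541, -0.0841, 0.0245]
eef_rot: [180.0, -0.0, 9.4]
contact_force: [-0.4, -0.4, 3.3]
gripper_width: 0.0091
gripper_force: 30.0
```

step_arm --pt "0.01 -0.01 0" --pt "0.035 -0.025 0" --pt "0.07 -0.045 0" --pt "0.11 -0.065 0" --pt "0.15 -0.087 0" --pt "0.19 -0.11 0" --pt "0.23 -0.13 0" --pt "0.27 -0.15 0" --pt "0.31 -0.172 0" --pt "0.35 -0.193 0" --pt "0.38 -0.21 0" --pt "0.4 -0.218 0" --pt "0.408 -0.222 0" --pt "0.408 -0.222 0" --pt "0.408 -0.222 0" --yaw '[0.001, 0.003, 0.006, 0.009, 0.012, 0.015, 0.018, 0.021, 0.024, 0.027, 0.03, 0.032, 0.033, 0.033, 0.033]' --claw '[1, 1, 1, 1, 1, 1, 1, 1, 1, 1, 1, 1, 1, 1, 1]'

```text
time_s: 13.82
tcp_pos: [0.6122, -0.0282, 0.0245]
eef_rot: [179.9, 0.2, -2.5]
contact_force: [-6.6, -5.5, 8.9]
gripper_width: 0.0088
gripper_force: 30.1
```

```bash
cat >> h.py <<'E'
B=np.array([.621,.129]);BF=np.array([np.cos(np.radians(87.5)),np.sin(np.radians(87.5))]);BL=np.array([-BF[1],BF[0]])
def bloc(p): q=np.asarray(p)[...,:2]-B; return np.stack([q@BF,q@BL],-1)*1e3
def tray():
    "tray wall rectangle from top view depth, in bay frame (mm)"
    im,d,P=cloud("top"); b=bloc(P); Z=P[...,2]
    m=(b[...,0]>-340)&(b[...,0]<5)&(abs(b[...,1])<85)&(Z>.028)&(Z<.045)&(im.min(2)>120)
    m=cv2.morphologyEx(m.astype(np.uint8),cv2.MORPH_OPEN,np.ones((2,2)))>0
    print("tray",m.sum(),cv2.minAreaRect(b[m].astype(np.float32)))
    h=cv2.cvtColor(im,cv2.COLOR_BGR2HSV)
    k=(h[...,0]<25)&(h[...,1]>90)&(im.max(2)>70)&(Z>.07)&(Z<.12)&(abs(b[...,1])<60)&(b[...,0]>-300)
    n,l,s,c=cv2.connectedComponentsWithStats(k.astype(np.uint8)); print("corks",[(s[i,4],b[l==i].mean(0).round(1),P[l==i][:,2].max().round(3)) for i in range(1,n) if s[i,4]>3])
E
python3 -c "
from h import *
s=status.get_state();print(s['tcp_pos'],s['eef_rot'],bloc(s['tcp_pos']),s['contact_force'],s['gripper_width']);tray()"
```

```text
[ 0.61222586 -0.02822823  0.0245017 ] [179.89584764   0.19782709  -2.51913038] [-157.46130167    1.90758988] [-6.62716806 -5.54926367  8.94530599] 0.008835215249120844
tray 451 ((-241.99339294433594, 69.45506286621094), (274.880859375, 177.3656005859375), 68.2425765991211)
corks [(np.int32(19), array([-281.3,    2.7]), np.float64(0.086))]
```

step_arm --pt "0 -0.015 0" --pt "0 -0.05 0" --pt "0 -0.1 0" --pt "0 -0.15 0" --pt "0.005 -0.2 0" --pt "0.005 -0.25 0" --pt "0.005 -0.3 0" --pt "0.01 -0.35 0" --pt "0.01 -0.4 0" --pt "0.01 -0.45 0" --pt "0.01 -0.5 0" --pt "0.01 -0.55 0" --pt "0.01 -0.6 0" --pt "0.01 -0.63 0" --pt "0.01 -0.65 0" --pt "0.01 -0.66 0" --pt "0.01 -0.66 0" --pt "0.01 -0.66 0" --yaw '[0, 0, 0, 0, 0, 0, 0, 0, 0, 0, 0, 0, 0, 0, 0, 0, 0, 0]' --claw '[1, 1, 1, 1, 1, 1, 1, 1, 1, 1, 1, 1, 1, 1, 1, 1, 1, 1]'

```text
time_s: 15.37
tcp_pos: [0.6218, 0.1047, 0.0246]
eef_rot: [180.0, 0.0, -2.5]
contact_force: [-0.9, -3.5, 4.5]
gripper_width: 0.009
gripper_force: 30.0
```

```bash
python3 -c "
from h import *
s=status.get_state();print(s['tcp_pos'],s['eef_rot'],bloc(s['tcp_pos']),s['contact_force'],s['gripper_width']);tray()
im,d,P=cloud('top');b=bloc(P)
m=(b[...,0]>-245)&(b[...,0]<-60)&(abs(b[...,1])<65)&(P[...,2]>.03)&(P[...,2]<.045)
for x in range(-220,-60,30):
  k=m&(abs(b[...,0]-x)<8); q=b[k][:,1]; print(x,k.sum(),q.min(),q.max())
"
```

```text
[0.62175049 0.10471339 0.02455127] [ 1.79975524e+02  6.95438445e-03 -2.46511245e+00] [-24.23076184  -1.80914726] [-0.90273279 -3.48380717  4.45161706] 0.009002402316420108
tray 517 ((-135.66891479492188, 96.4921875), (222.9960479736328, 312.15203857421875), 10.358163833618164)
corks [(np.int32(19), array([-148.8,   -3.3]), np.float64(0.088))]
-220 65 -50.81462998258017 49.83300118269286
-190 38 -50.325308007859526 50.75196640063996
-160 90 -49.53091628425008 50.195420392947014
-130 63 -50.00409584962831 50.88958575474941
-100 62 -49.15984110720891 50.53636750211449
-70 34 -50.84523484127529 50.34837029707184
```

step_arm --pt "0 0 -0.01" --pt "0 0 -0.03" --pt "0 0 -0.06" --pt "0 0 -0.09" --pt "0 0 -0.12" --pt "0 0 -0.14" --pt "0 0 -0.15" --pt "0 0 -0.15" --pt "0 -0.02 -0.15" --pt "0 -0.05 -0.15" --pt "0 -0.09 -0.15" --pt "0 -0.13 -0.15" --pt "0 -0.17 -0.15" --pt "0 -0.21 -0.15" --pt "0 -0.25 -0.15" --pt "0 -0.27 -0.15" --pt "0 -0.28 -0.15" --pt "0 -0.28 -0.15" --yaw '[0, 0, 0, 0, 0, 0, 0, 0, 0, 0, 0, 0, 0, 0, 0, 0, 0, 0]' --claw '[1, 1, 1, 1, 1, 1, 1, 1, 1, 1, 1, 1, 1, 1, 1, 1, 1, 1]'

```text
time_s: 16.97
tcp_pos: [0.6243, 0.1617, 0.0543]
eef_rot: [-180.0, -0.0, -2.4]
contact_force: [-0.1, 0.8, -2.9]
gripper_width: 0.0091
gripper_force: 30.0
```

```bash
python3 -c "
from h import *
s=status.get_state();print(s['tcp_pos'],s['eef_rot'],bloc(s['tcp_pos']),s['contact_force'],s['gripper_width']);tray()
im,d,P=cloud('top');b=bloc(P)
for x in range(-190,70,20):
  k=(abs(b[...,0]-x)<7)&(abs(abs(b[...,1])-49)<4)&(P[...,2]>.025)&(P[...,2]<.1);print(x,k.sum(),np.percentile(P[k][:,2],[50,85]).round(3) if k.sum() else '')
"
```

```text
[0.62434211 0.1616582  0.0542828 ] [-1.79982736e+02 -1.88371672e-02 -2.42605928e+00] [32.77289952 -1.91439917] [-0.13990276  0.76078535 -2.8826515 ] 0.009132915394665438
tray 166 ((-171.88784790039062, 64.34089660644531), (157.17596435546875, 355.339599609375), 55.366729736328125)
corks [(np.int32(20), array([-92.7,  -4.6]), np.float64(0.095))]
-190 0 
-170 0 
-150 28 [0.04  0.042]
-130 46 [0.043 0.045]
-110 48 [0.045 0.049]
-90 49 [0.048 0.051]
-70 55 [0.05  0.053]
-50 53 [0.048 0.057]
-30 34 [0.051 0.06 ]
-10 31 [0.055 0.063]
10 63 [0.057 0.066]
30 32 [0.057 0.069]
50 0
```

step_arm --pt "0 0 0.01" --pt "0 0 0.02" --pt "0 0 0.03" --pt "0 0 0.037" --pt "0 0 0.04" --pt "0 0 0.04" --pt "0 0 0.04" --pt "0 0 0.04" --pt "0 0 0.04" --pt "0 0 0.04" --pt "0 0 0.04" --pt "0 0 0.04" --pt "0 0 0.04" --pt "0 0 0.04" --pt "0 0 0.04" --yaw '[0, 0, 0, 0, 0, 0, 0, 0, 0, 0, 0, 0, 0, 0, 0]' --claw '[1, 1, 1, 1, 1, 1, 1, 0.2, 0.2, 0.2, 0.2, 0.2, 0.2, 0.2, 0.2]'

```text
time_s: 18.32
tcp_pos: [0.6242, 0.1608, 0.0462]
eef_rot: [180.0, 0.0, -2.5]
contact_force: [0.2, -0.8, 0.4]
gripper_width: 0.0349
gripper_force: 0.0
```

step_arm --pt "0 0 -0.03" --pt "0 0 -0.1" --pt "0 0 -0.2" --pt "0 0 -0.35" --pt "0 0 -0.5" --pt "0 0 -0.6" --pt "0 0 -0.6" --yaw '[0, 0, 0, 0, 0, 0, 0]' --claw '[0.2, 0.2, 0.2, 0.2, 0.2, 0.2, 0.2]'

```text
time_s: 18.9
tcp_pos: [0.6269, 0.1618, 0.1725]
eef_rot: [-179.8, -0.5, -2.4]
contact_force: [0.2, 0.0, 0.3]
gripper_width: 0.0352
gripper_force: 0.0
```

```bash
python3 -c "
from h import *
s=status.get_state();print(s['tcp_pos'],s['eef_rot'],bloc(s['tcp_pos']));tray()
im,d,P=cloud('top');b=bloc(P);Z=P[...,2]
for x in range(-190,80,20):
  k=(abs(b[...,0]-x)<7)&(abs(abs(b[...,1])-49)<4)&(Z>.025)&(Z<.1);print(x,k.sum(),np.percentile(P[k][:,2],[50,85]).round(3) if k.sum() else '',b[k][:,1].min().round(1) if k.sum() else '',b[k][:,1].max().round(1)if k.sum() else '')
k=(abs(b[...,1])<35)&(b[...,0]<-130)&(b[...,0]>-180)&(Z>.052)&(Z<.075);q=b[k];print('backbar',k.sum(),q.mean(0),Z[k].max(),np.polyfit(q[:,1],q[:,0],1))
"
```

```text
[0.62690475 0.16179757 0.17246364] [-179.80341774   -0.45693916   -2.41957708] [33.02391746 -4.46852001]
tray 179 ((-162.09646606445312, 57.1383056640625), (158.28248596191406, 379.4795837402344), 55.4245719909668)
corks [(np.int32(21), array([-93.5,  -4.1]), np.float64(0.093)), (np.int32(18), array([-36.5,  16.5]), np.float64(0.1))]
-190 0   
-170 0   
-150 28 [0.04  0.043] -50.6 49.4
-130 41 [0.041 0.044] -50.3 50.4
-110 46 [0.043 0.047] -50.7 50.3
-90 46 [0.045 0.048] -49.4 50.4
-70 52 [0.044 0.051] -50.3 50.2
-50 55 [0.048 0.054] -50.7 50.3
-30 53 [0.051 0.056] -50.5 50.5
-10 58 [0.051 0.058] -50.3 50.8
10 30 [0.05 0.06] -47.0 50.4
30 29 [0.054 0.063] 45.1 50.7
50 0   
70 0   
backbar 128 [-157.30183272    0.33279452] 0.06912735205831488 [-1.52071781e-03 -1.57301327e+02]
```

Released, with the back edge down and the front edge about 45 mm past the sill. Next I go behind the tray with closed fingers to push.

step_arm --pt "0 0.1 0" --pt "0 0.3 0" --pt "-0.02 0.5 0" --pt "-0.02 0.7 0" --pt "-0.02 0.9 0" --pt "-0.02 1 0" --pt "-0.02 1 0" --yaw '[0, 0, 0, 0, 0, 0, 0]' --claw '[1, 1, 1, 1, 1, 1, 1]'

```text
time_s: 19.58
tcp_pos: [0.61, -0.0428, 0.165]
eef_rot: [180.0, 0.2, -2.7]
contact_force: [-0.9, 0.3, 0.1]
gripper_width: 0.0005
gripper_force: 0.0
```

```bash
python3 -c "
from h import *
s=status.get_state();print(s['tcp_pos'],s['eef_rot'],bloc(s['tcp_pos']))
t=B+BF*-.205+BL*-.000
need(*t,.12,-2.5);need(*t,.029,-2.5)"
```

```text
[ 0.61003903 -0.04275525  0.16498376] [ 1.79952978e+02  1.54636130e-01 -2.68403624e+00] [-172.06988484    3.45867756]
xyz [0.018, 0.164, 0.225] yaw -0.0005 rows 2.0
xyz [0.02, 0.164, 0.68] yaw -0.0005 rows 4.0
```

step_arm --pt "0.02 0.1 0" --pt "0.02 0.164 0.1" --pt "0.02 0.164 0.25" --pt "0.02 0.164 0.4" --pt "0.02 0.164 0.55" --pt "0.02 0.164 0.65" --pt "0.02 0.164 0.68" --pt "0.02 0.164 0.68" --pt "0.02 0.164 0.68" --yaw '[0, 0, 0, 0, 0, 0, 0, 0, 0]' --claw '[1, 1, 1, 1, 1, 1, 1, 1, 1]'

```text
time_s: 20.33
tcp_pos: [0.6145, -0.0716, 0.0305]
eef_rot: [180.0, 0.0, -2.4]
contact_force: [0.3, 0.6, 0.7]
gripper_width: 0.0003
gripper_force: 0.0
```

step_arm --pt "0 -0.02 0" --pt "0 -0.06 0" --pt "0 -0.1 0" --pt "0 -0.14 0" --pt "0 -0.18 0" --pt "0 -0.22 0" --pt "0 -0.26 0" --pt "0 -0.3 0" --pt "0 -0.3 0" --yaw '[0, 0, 0, 0, 0, 0, 0, 0, 0]' --claw '[1, 1, 1, 1, 1, 1, 1, 1, 1]'

```text
time_s: 21.08
tcp_pos: [0.6171, -0.0104, 0.031]
eef_rot: [-180.0, -0.1, -2.4]
contact_force: [-0.1, 0.2, 0.0]
gripper_width: 0.0001
gripper_force: 0.0
```

```bash
cat >> h.py <<'E'
def chk():
    s=status.get_state();print(s['tcp_pos'].round(4),bloc(s['tcp_pos']),s['contact_force'].round(1))
    im,d,P=cloud('top');b=bloc(P);Z=P[...,2]
    for x in range(-150,220,25):
        k=(abs(b[...,0]-x)<9)&(abs(abs(b[...,1])-50)<8)&(Z>.03)&(Z<.1)&(im.min(2)>120)
        if k.sum()>5: print(x,k.sum(),np.percentile(Z[k],[50,85]).round(3),b[k][:,1].min().round(1),b[k][:,1].max().round(1))
    h=cv2.cvtColor(im,cv2.COLOR_BGR2HSV)
    k=(h[...,0]<25)&(h[...,1]>90)&(im.max(2)>70)&(Z>.06)&(Z<.125)&(abs(b[...,1])<60)&(b[...,0]>-300)
    n,l,t,c=cv2.connectedComponentsWithStats(k.astype(np.uint8)); print("corks",[(t[i,4],b[l==i].mean(0).round(1),Z[l==i].max().round(3)) for i in range(1,n) if t[i,4]>3])
E
python3 -c "
from h import *
chk()"
```

```text
[ 0.6171 -0.0104  0.031 ] [-139.40477676   -2.21235963] [-0.1  0.2  0. ]
-125 14 [0.039 0.043] 42.0 50.0
-100 16 [0.042 0.044] 46.0 50.0
-75 17 [0.047 0.049] 45.8 50.3
-50 18 [0.05  0.052] 45.7 50.4
-25 19 [0.054 0.057] -45.9 50.7
0 22 [0.059 0.06 ] -47.4 50.7
25 18 [0.063 0.065] -45.7 50.6
50 15 [0.068 0.07 ] 46.4 50.1
75 9 [0.07 0.07] 42.0 50.7
corks [(np.int32(15), array([-1.5, 17. ]), np.float64(0.105))]
```

step_arm --pt "0 -0.02 0" --pt "0 -0.04 0" --pt "0 -0.055 0" --pt "0 -0.07 0" --pt "0 -0.085 0" --pt "0 -0.1 0" --pt "0 -0.115 0" --pt "0 -0.13 0" --pt "0 -0.145 0" --pt "0 -0.16 0" --pt "0 -0.175 0" --pt "0 -0.19 0" --pt "0 -0.21 0" --pt "0 -0.23 0" --pt "0 -0.26 0" --pt "0 -0.29 0" --pt "0 -0.32 0" --pt "0 -0.35 0" --pt "0 -0.35 0" --yaw '[0, 0, 0, 0, 0, 0, 0, 0, 0, 0, 0, 0, 0, 0, 0, 0, 0, 0, 0]' --claw '[1, 1, 1, 1, 1, 1, 1, 1, 1, 1, 1, 1, 1, 1, 1, 1, 1, 1, 1]'

```text
time_s: 22.72
tcp_pos: [0.6201, 0.0504, 0.035]
eef_rot: [179.4, 0.0, -2.4]
contact_force: [-3.8, -39.2, 33.3]
gripper_width: 0.0004
gripper_force: 19.8
```

```bash
python3 -c "
from h import *
chk()"
```

```text
[0.6201 0.0504 0.035 ] [-78.58138364  -2.51223864] [ -3.8 -39.2  33.3]
-50 21 [0.046 0.05 ] 43.5 49.6
-25 17 [0.054 0.056] 46.1 50.3
0 19 [0.059 0.062] 46.0 50.3
25 16 [0.065 0.068] 46.6 50.6
50 23 [0.073 0.075] -48.7 50.9
75 34 [0.075 0.079] -45.6 51.8
100 24 [0.082 0.085] -45.4 51.7
125 16 [0.091 0.093] 43.9 52.3
corks [(np.int32(15), array([54.2, 18.6]), np.float64(0.119))]
```

The push has jammed. The force is 39 N back and 33 N up, so the tips are bearing down on the bar and holding the back down. I'll unload gently.

step_arm --pt "0 0.015 -0.01" --pt "0 0.03 -0.02" --pt "0 0.045 -0.025" --pt "0 0.05 -0.025" --yaw '[0, 0, 0, 0]' --claw '[1, 1, 1, 1]'

```text
time_s: 23.1
tcp_pos: [0.6194, 0.0484, 0.0353]
eef_rot: [-180.0, -0.0, -2.5]
contact_force: [0.2, -0.1, 0.5]
gripper_width: 0.0007
gripper_force: 0.0
```

```bash
python3 -c "
from h import *
chk()
im,d,P=cloud('side');b=bloc(P);Z=P[...,2]
print('side: finger/bar pts')
for z in np.arange(.03,.1,.006):
  k=(abs(b[...,1]+2)<14)&(b[...,0]>-110)&(b[...,0]<-30)&(Z>=z)&(Z<z+.006); print(z.round(3),k.sum(),np.percentile(b[k][:,0],[0,50,100]).round(1) if k.sum() else '')
"
```

```text
[0.6194 0.0484 0.0353] [-80.59338356  -1.88458379] [ 0.2 -0.1  0.5]
-50 20 [0.058 0.06 ] 42.0 49.8
-25 14 [0.058 0.059] 45.9 49.3
0 18 [0.057 0.059] 46.5 50.7
25 16 [0.058 0.059] 46.7 50.6
50 21 [0.059 0.061] -49.0 50.4
75 30 [0.058 0.059] -56.6 51.3
100 19 [0.058 0.06 ] -44.2 51.3
125 10 [0.059 0.06 ] 49.5 52.0
150 7 [0.058 0.061] 42.2 51.1
corks [(np.int32(15), array([78. , 16.3]), np.float64(0.109))]
side: finger/bar pts
0.03 4 [-54.2 -53.2 -48.3]
0.036 8 [-56.1 -53.2 -50.6]
0.042 4 [-54.6 -52.9 -51.5]
0.048 5 [-56.8 -53.4 -49.7]
0.054 11 [-101.8  -53.4  -49.2]
0.06 2 [-75.8 -74.5 -73.1]
0.066 1 [-77.9 -77.9 -77.9]
0.072 2 [-77.4 -76.2 -74.9]
0.078 1 [-77.3 -77.3 -77.3]
0.084 0 
0.09 0 
0.096 0
```

The tray has dropped flat onto the deck (wall tops level at 0.058). I'll lower the tips to wall height and push on.

step_arm --pt "0 0 0.03" --pt "0 0 0.042" --pt "0 -0.02 0.042" --pt "0 -0.06 0.042" --pt "0 -0.08 0.042" --pt "0 -0.11 0.042" --pt "0 -0.14 0.042" --pt "0 -0.17 0.042" --pt "0 -0.2 0.042" --pt "0 -0.23 0.042" --pt "0 -0.26 0.042" --pt "0 -0.29 0.042" --pt "0 -0.32 0.042" --pt "0 -0.34 0.042" --pt "0 -0.34 0.042" --yaw '[0, 0, 0, 0, 0, 0, 0, 0, 0, 0, 0, 0, 0, 0, 0]' --claw '[1, 1, 1, 1, 1, 1, 1, 1, 1, 1, 1, 1, 1, 1, 1]'

```text
time_s: 24.45
tcp_pos: [0.6226, 0.1173, 0.027]
eef_rot: [-180.0, -0.0, -2.4]
contact_force: [-0.2, 0.2, -0.0]
gripper_width: 0.0005
gripper_force: 0.0
```

```bash
python3 -c "
from h import *
chk()"
```

```text
[0.6226 0.1173 0.027 ] [-11.61100125  -2.13940034] [-0.2  0.2 -0. ]
0 7 [0.059 0.061] 44.2 48.7
25 18 [0.058 0.059] 44.7 49.6
50 16 [0.057 0.059] 46.6 49.6
75 16 [0.058 0.059] 45.9 49.6
100 10 [0.058 0.06 ] 45.8 48.6
125 11 [0.059 0.059] 46.5 50.0
150 20 [0.058 0.059] -48.6 49.2
corks [(np.int32(14), array([133.2,  17.5]), np.float64(0.104))]
```

step_arm --pt "0 -0.01 0" --pt "0 -0.02 0" --pt "0 -0.03 0" --pt "0 -0.04 0" --pt "0 -0.05 0" --pt "0 -0.055 0" --pt "0 -0.055 0" --yaw '[0, 0, 0, 0, 0, 0, 0]' --claw '[1, 1, 1, 1, 1, 1, 1]'

```text
time_s: 25.08
tcp_pos: [0.622, 0.1252, 0.027]
eef_rot: [179.9, 0.1, -2.5]
contact_force: [-0.9, -11.9, 3.9]
gripper_width: 0.0002
gripper_force: 5.9
```

step_arm --pt "0 -0.01 0" --pt "0 -0.02 0" --pt "0 -0.025 0" --pt "0 -0.025 0" --yaw '[0, 0, 0, 0]' --claw '[1, 1, 1, 1]'

```text
time_s: 25.42
tcp_pos: [0.6203, 0.1256, 0.027]
eef_rot: [179.5, 0.3, -2.6]
contact_force: [-2.4, -29.5, 10.8]
gripper_width: 0.0003
gripper_force: 15.0
```

step_arm --pt "0 0.04 0" --pt "0 0.1 0" --pt "0 0.2 0" --pt "0 0.35 0" --pt "0 0.5 0" --pt "0 0.6 -0.2" --pt "0 0.6 -0.5" --pt "0 0.6 -0.8" --pt "0 0.6 -0.8" --yaw '[0, 0, 0, 0, 0, 0, 0, 0, 0]' --claw '[1, 1, 1, 1, 1, 1, 1, 1, 1]'

```text
time_s: 26.17
tcp_pos: [0.6181, 0.0119, 0.1892]
eef_rot: [-179.9, -0.1, -2.5]
contact_force: [1.3, 0.4, -0.3]
gripper_width: 0.0004
gripper_force: 0.0
```

```bash
python3 -c "
from h import *
chk()
im,d,P=cloud('top');b=bloc(P);Z=P[...,2]
k=(abs(b[...,1])<60)&(b[...,0]>-20)&(b[...,0]<240)&(Z>.05)&(Z<.064)&(im.min(2)>110);print(k.sum(),cv2.minAreaRect(b[k].astype(np.float32)))
k=(abs(b[...,1])<35)&(b[...,0]>-10)&(b[...,0]<40)&(Z>.07)&(Z<.09);print('bar',k.sum(),b[k].mean(0),Z[k].max(),np.polyfit(b[k][:,1],b[k][:,0],1))
t=np.load('top.npz')['P'];dz=abs(Z-t[...,2])
for n,(u,v) in dict(bottle=(185,225),spare=(180,145),dish=(240,138),jar=(311,140),lotion=(350,333),carton=(422,257)).items(): print(n,dz[v-12:v+12,u-12:u+12].max().round(3),(dz[v-12:v+12,u-12:u+12]>.02).sum())
cv2.imwrite('pics/end.png',im)
"
```

```text
[0.6181 0.0119 0.1892] [-117.0714175    -2.17487889] [ 1.3  0.4 -0.3]
25 22 [0.058 0.06 ] -48.8 50.9
50 14 [0.058 0.06 ] 42.4 51.1
75 24 [0.057 0.059] -56.9 50.6
100 30 [0.058 0.06 ] -56.7 50.7
125 34 [0.058 0.06 ] -57.0 50.9
150 24 [0.058 0.061] -56.6 49.2
corks [(np.int32(16), array([82.9, -1.7]), np.float64(0.103)), (np.int32(14), array([136.1,  20. ]), np.float64(0.124))]
473 ((86.24179077148438, 0.9814834594726562), (100.80794525146484, 148.4191131591797), 89.69717407226562)
bar 141 [16.86495308 -0.11226111] 0.08788398292223998 [4.17617491e-03 1.68654219e+01]
bottle 1.003 5
spare 0.97 576
dish 0.992 367
jar 0.911 2
lotion 1.003 5
carton 0.944 4
```

```bash
python3 -c "
from plant import job
print(job.close_job())"
```

```text
the job is handed in; nothing more can be done
None
```

The tray is home against the back stop, lying flat, with both cups standing in their cells, and I handed the job in at about 26 s; hand-in returned no verdict, and the last check could not confirm the spare cup and dish because the arm appeared to be blocking the camera's view of them.

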